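# Tension the idler and snap its dust cap on

## Task

Pull the sprung belt-tensioner slide out by its black handle until its pointer stands against the yellow marker, and let go of the handle. Then take the red snap cap, press it down squarely over the steel stud of the idler pulley until it clicks, and keep pressing it firmly, but without crushing the spring washer underneath: the program finishes while still holding the cap pressed down. Leave the yellow marker and the other things on the bench where they are.

Things in the scene. Friction and masses are not known exactly. Their poses are not given: they have to be found in the camera images.
- stud_top (a point): centre of the flat top of the idler pulley's upright steel stud, 92 mm above the bench; y is the way the slide is pulled out, z up. Stud 25 mm thick, tip tapering to 16 mm over the top 5 mm. Four sprung dark steel balls 11 mm below the top, at 45 degrees to x and y, stand out to 32 mm across. The spring washer's top lies 20 mm below this point, the pulley's face (58 mm wide) 32 mm below
- handle (a point): middle of the slide's black upright handle block, 30 mm (x) by 16 mm (y) by 46 mm high; this point is 20 mm below its top, 68 mm above the bench, 78 mm from the stud's axis towards +y, the way to pull
- pointer (a point): tip of the slide's small black pointer (4 mm wide), on its x side, 41 mm above the bench, over a white strip with black lines. Moves with the slide
- marker_mid (a point): middle of the inner face of the yellow marker block (10 mm wide along the pull direction, its top 41 mm above the bench), 3.5 mm beyond the pointer's tip; the pointer stands against it when the two points are level along the pull direction, give or take 5 mm. Set differently each time; force can push it along
- slide (a joint): how far the slide is pulled out along stud_top's +y, 0 to 0.085 m; starts nearly in. A spring draws it back with 2 to 7 N and a friction brake of 8 N keeps it where it is let go: pulling out takes 10 to 15 N, pushing back only 1 to 6 N
- cap_mid (a point): middle (half-way up) of the red plastic snap cap, a plain round cup standing mouth down, flat closed top up: 40 mm in diameter, 32 mm high, 28 mm deep inside; an inward lip 4 mm high around the mouth leaves a hole 28 mm wide. 28 to 56 g
- cap_foot (a point): centre of the cap's mouth (its lower rim), 16 mm below cap_mid; z points to the closed top. Set on loosely, it rests on the balls about 6 mm below stud_top; pressing takes up to about 12 N until the lip passes the balls (15 mm below stud_top), then the force drops (the click) and the mouth meets the washer 20 mm below stud_top
- cap: the red snap cap itself, origin as cap_foot
- washer: brass spring washer around the foot of the stud, 37 mm in diameter, 6 mm thick; origin at its underside. Its top lies 20 mm below the stud's top; it gives 1 mm for every 3 N and is flat after 5 mm (15 N). The cap's mouth is pressed down on it
- loupe_mid (a point): middle of a black eye loupe, 40 mm high, up to 46 mm in diameter, standing on the bench: leave alone
- dish_mid (a point): middle of a clear round dish with white lid, 50 mm in diameter, 16 mm high: leave alone
- blank_mid (a point): middle of a stepped brass pulley blank, 46 mm in diameter, 24 mm high: leave alone
- oiljar_mid (a point): middle of an amber jar with a black lid, 44 mm in diameter, 60 mm high: leave alone
- driver_mid (a point): middle of a blue-handled screwdriver, 150 mm long, lying on the bench: leave alone
- bed: the belt tensioner: green bed 100 by 270 mm, 18 mm high, bolted down, with a steel rail and the slide on it; origin at bench level, under the stud's axis when joint slide is 0; y is the way the slide is pulled out. The bed reaches from y = -45 to 225 mm and x = -39 to 61 mm; white strip and yellow marker on its +x side
Things that resemble listed ones, but are neither listed nor needed, are in the scene too. Of the things that look like the cap, take the one that is farthest to the robot's left at the start.

How it is judged:
On the way, in this order (a step that is already met when the one before it is completed fails the run):
1. the slide is pulled out so that its pointer stands against the yellow marker (within 5 mm of its middle), and the handle is let go (y of pointer in the frame of marker_mid between -0.005 and 0.005 m and contact force between the fingers and bed below 0.1 N and velocity of joint slide between -0.005 and 0.005 m/s), for 0.3 s.
2. the cap has snapped over the stud's balls, square on the stud (z of cap_foot in the frame of stud_top between -0.0275 and -0.0185 m and horizontal distance between cap_foot and stud_top below 0.003 m and angle between cap_foot's own z axis and vertical below 0.12 rad), for 0.1 s.
At the end, for the whole second after the job is handed in: The pointer is still within 7 mm of the middle of the yellow marker; the cap is snapped on (its foot 18.5 to 27.5 mm below the top of the stud, within 3 mm of the stud's axis, tilted less than 0.12 rad), and the fingers still press it down, so that it bears on the brass spring washer with 5 to 45 N (all of step 2 and y of pointer in the frame of marker_mid between -0.007 and 0.007 m and contact force between cap and washer between 5 and 45 N and contact force between the fingers and cap above 2 N); the arm keeps its last pose, push and grip.
It fails at once if the spring washer under the cap is pressed with more than 60 N (contact force between cap and washer above 60 N).
It fails at once if the yellow marker is shifted by more than 4 mm (distance of marker_mid from where it was at the start of the episode above 0.004 m).
It fails at once if another thing on the bench is shifted by more than 25 mm (distance of any of loupe_mid, dish_mid, blank_mid, oiljar_mid, driver_mid from where it was at the start of the episode above 0.025 m).
It also fails if it takes over 64 s, if anything falls off the work surface, if the arm or the gripper's body presses on something with over 40 N, if the wrist force passes 120 N, or if a joint passes its speed limit or range.

## Robot

A 7-joint arm with a two-finger parallel gripper is mounted at the origin on the work surface. World frame = base frame: x ahead of the robot, y to its left, z up, the work surface at z = 0. Lengths are in m, angles in rad, forces in N, time in s.
With the tool pointing down it reaches from about 0.425 to 0.925 m from the base axis. Payload 6.8 kg.
Tool frame: the origin (TCP) lies midway between the tips of the shut fingers; the grasp point (between the pads) lies r.grasp_offset behind it (r.grasp_offset is the distance from the TCP to the grasp point, in m); z points along the fingers, y is the direction in which the jaws open and shut (so a half turn about z gives the same grasp; the last joint's range is limited). The gripper opens to 85 mm and grips with 20 to 120 N. Pads are 22 mm wide; open, the fingers measure 114 mm over their backs; the gripper's body (76 mm by 85 mm) begins 54 mm behind the grasp point. The pads swing forward as they close: fully open they stand 13 mm farther back than shut.
Start: joints at [1.008, 0.477, 0.022, 1.555, -0.011, 1.109, -0.083], TCP at [0.297, -0.606, 0.231] pointing down, gripper open.
Joint ranges: [-2.96, 2.96], [-0.34, 2.1], [-1.41, 1.46], [0.24, 2.44], [-1.37, 4.51], [0.17, 1.92], [-2.96, 2.96]. Speed limits (rad/s): [2.39, 2.39, 3.14, 3.14, 3.14, 3.14, 3.14].

## Interface

Orientations are given as a rotation vector (axis times angle).
In Python, from bench import r gives the robot as it stands. The module is installed in compiled form; this text tells all that it offers.
- The arm moves only by the tool send_rows, never from a script. Its argument "moves" is one flat list of numbers, 4 for each row, row after row: the shift along the tool's x, y, z in mm, then the turn about the tool's z in degrees. A call has 1 to 8 rows; each row is the pose to reach, as a shift and turn from the pose commanded when the call began, along the tool's axes at that moment; what a row does not reach only later rows make up. A row lasts 1/8 s, in which the tool goes at most 62.5 mm and 10.7 degrees, less where a joint would pass 70% of its speed; a pose out of reach is approached as far as the arm can. A call with a gripper value outside its range is refused whole. "hand" is the closure, from 0 (fully open) to 1 (shut), set as the call begins (left out, the last holds). The fingers move at their own pace and stop on an object; "newtons" is the grip in N (left out, the last holds). Time passes only in rows, so rows that repeat a pose let the fingers close. It gives the time, the measured TCP pose, the force and the opening at its end, in the units of the state.
- r.get_obs(): the state, without advancing time (a new reading comes with each control period).
- r.grab_frame(name): name is "scene" or "top" or "wrist"; returns a dict with "img" (420x560x3 uint8, red, green, blue), "mtx" (3x3 intrinsics, pixels), "world_to_cam" (4x4, takes a point from world to camera coordinates). Camera axes: x right, y up, looking along -z (the intrinsics and any distortion apply to the point x, -y, -z); pixel columns grow to the right and rows downward; lengths in m; the calibration is good to about 2 mm. The wrist camera is an equidistant fisheye: a pixel r from the principal point sees the ray r / f radians off the axis. A picture is of the moment at which its call begins. There is no depth.
- r.hand_in(): hands the job in, once; it reports no verdict.
The state is a dict: "clock": time; "joints": joint angles; "qvel": joint speeds; "tau": joint torques, N m; "tcp_pos": TCP position; "orientation": TCP orientation; "contact_force": force on the tool from outside, world axes, zero at the start; "moment": the same for the moment, N m; "grip_width": finger opening in m.
Only numpy, scipy, OpenCV 4.12 (cv2) and the standard library are available. Lean on these libraries where they do the work, as an engineer would, in place of code of your own. Each camera call takes 0.05 s, during which the arm holds its last target.

## Working session

There is one attempt and no reset: what is moved stays moved. The work goes in short steps, Python scripts to look and compute and a tool call to move; the robot and the scene stay as the last step left them, time stands still between calls to the robot, and variables do not carry over. Pictures are saved under pics/ and viewed, and the job is handed in when it is done.

Besides the shell and the picture viewer there is one more tool, called after "Request:" by a JSON object that holds its "api" and its "payload". send_rows: Moves the arm, as the interface text tells. Its arguments: {"type":"object","properties":{"moves":{"type":"array"},"hand":{"type":"number"},"newtons":{"type":"number"}},"required":["moves"]}

```bash
mkdir -p pics; python3 - <<'E'
from bench import r
import cv2
o=r.get_obs();print(o,r.grasp_offset)
for n in("scene","top","wrist"):
    f=r.grab_frame(n);cv2.imwrite(f"pics/{n}0.png",f["img"][:,:,::-1]);print(n,f["mtx"],f["world_to_cam"])
E
```

```text
{'clock': 0.0, 'joints': array([ 1.00789154,  0.47782066,  0.02235864,  1.55646672, -0.01151913,
        1.10929072, -0.08308917]), 'qvel': array([ 0.00037348,  0.00224059, -0.00022115, -0.00061016, -0.00060997,
        0.00014191,  0.00055042]), 'tau': array([ 2.74447466e-04, -5.96446931e+01,  1.60795044e+00, -2.81191152e+01,
        1.24741867e-02,  9.36827157e-03,  2.13456286e-05]), 'tcp_pos': array([ 0.29623585, -0.60585544,  0.23030585]), 'orientation': array([-3.05898106e+00, -7.07874722e-01,  8.55409275e-04]), 'contact_force': array([ 0.63260774,  0.1410423 , -0.53155508]), 'moment': array([ 0.00465849, -0.00312228,  0.02550055]), 'grip_width': 0.0852394924226699} 0.0187
scene [[444.00424322   0.         286.19038984]
 [  0.         444.00424322 204.37308894]
 [  0.           0.           1.        ]] [[-0.37282616  0.92788642  0.00523819  0.16258424]
 [-0.58596357 -0.23981073  0.77403973  0.26934767]
 [ 0.71947713  0.28551287  0.63311536 -1.58425999]
 [ 0.          0.          0.          1.        ]]
top [[384.72833027   0.         283.9128861 ]
 [  0.         384.72833027 209.8960902 ]
 [  0.           0.           1.        ]] [[-0.0176036  -0.99889374 -0.04360514  0.07871222]
 [ 0.99576129 -0.02145269  0.08943848 -0.56740833]
 [-0.09027498 -0.04184587  0.99503736 -0.86667789]
 [ 0.          0.          0.          1.        ]]
wrist [[325.1922621    0.         281.9871042 ]
 [  0.         325.1922621  208.84175774]
 [  0.           0.           1.        ]] [[ 0.43919896 -0.89838868 -0.0014345  -0.67420238]
 [ 0.85362775  0.41781316 -0.31104957  0.04145039]
 [ 0.28004276  0.13538812  0.95039261 -0.38072459]
 [ 0.          0.          0.          1.        ]]
```

View pics/scene0.png

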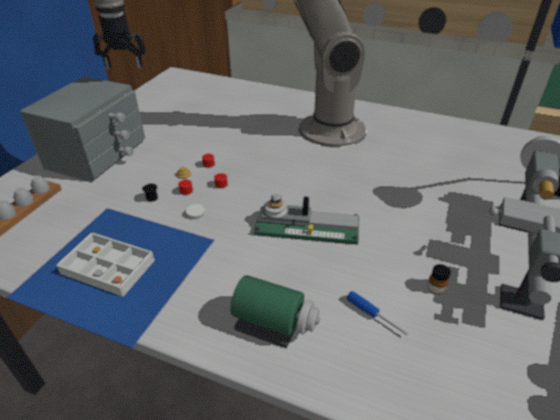

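View pics/top0.png

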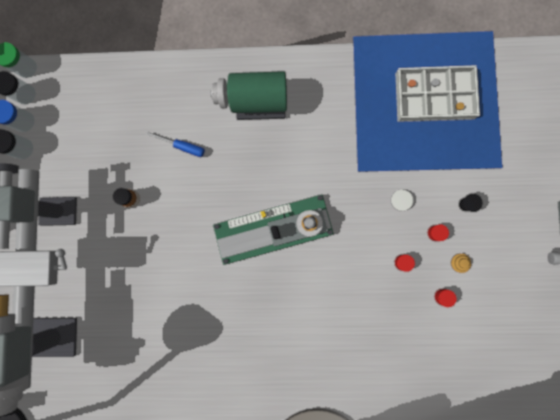

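View pics/wrist0.png

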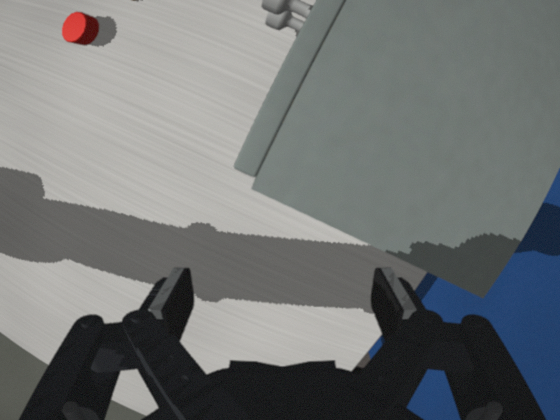

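Three red cup-shaped things in the top view: (439,232), (405,262) and (446,297). In that view image left is +y, the robot's left, so the one at (405,262) fits. I'll check it in enlarged crops.

```bash
cat > h.py <<'E'
import numpy as np,cv2
from scipy.optimize import least_squares
def ray(f,u,v,fish=False):
    K=f["mtx"];W=f["world_to_cam"]
    x=(u-K[0,2])/K[0,0];y=(v-K[1,2])/K[1,1]
    if fish:
        t=np.hypot(x,y);s=np.sin(t)/t if t>1e-9 else 1;d=np.array([x*s,y*s,np.cos(t)])
    else: d=np.array([x,y,1.])
    d=W[:3,:3].T@(d*[1,-1,-1]);return -W[:3,:3].T@W[:3,3],d/np.linalg.norm(d)
def atz(f,u,v,z,fish=False):
    c,d=ray(f,u,v,fish);return c+d*(z-c[2])/d[2]
def proj(f,p,fish=False):
    K=f["mtx"];W=f["world_to_cam"];q=(W[:3,:3]@np.asarray(p)+W[:3,3])*[1,-1,-1]
    if fish:
        t=np.arctan2(np.hypot(q[0],q[1]),q[2]);s=t/np.hypot(q[0],q[1])
        return K[0,2]+K[0,0]*q[0]*s,K[1,2]+K[1,1]*q[1]*s
    return K[0,2]+K[0,0]*q[0]/q[2],K[1,2]+K[1,1]*q[1]/q[2]
def tri(*rs):
    A=np.zeros((3,3));b=np.zeros(3)
    for c,d in rs:
        P=np.eye(3)-np.outer(d,d);A+=P;b+=P@c
    return np.linalg.solve(A,b)
def crop(img,u,v,w,h,k,name):
    c=img[v:v+h,u:u+w,::-1];cv2.imwrite(name,cv2.resize(c,None,fx=k,fy=k,interpolation=cv2.INTER_CUBIC))
E
python3 - <<'E'
from h import *
a=cv2.imread("pics/top0.png")[:,:,::-1];b=cv2.imread("pics/scene0.png")[:,:,::-1]
crop(a,200,185,140,85,5.7,"pics/t_bed.png");crop(b,245,185,125,65,6,"pics/s_bed.png")
crop(a,380,180,110,135,4,"pics/t_cap.png");crop(b,130,140,110,90,6,"pics/s_cap.png")
E
```

```text
(no output)
```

View pics/t_bed.png

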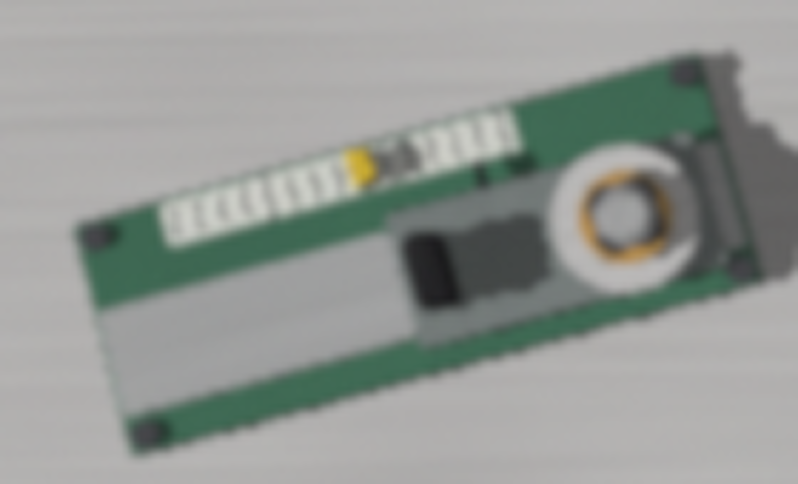

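View pics/s_bed.png

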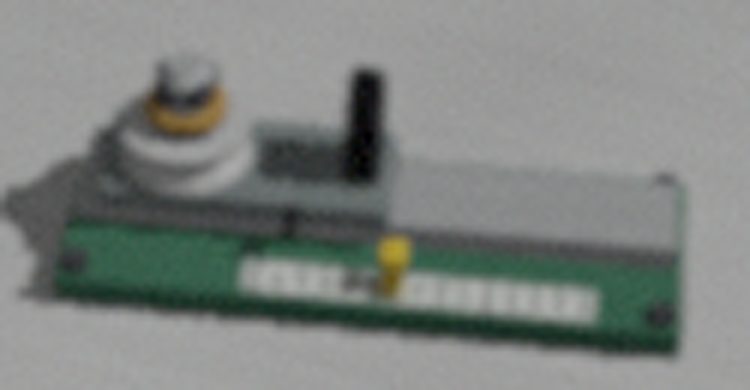

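View pics/t_cap.png

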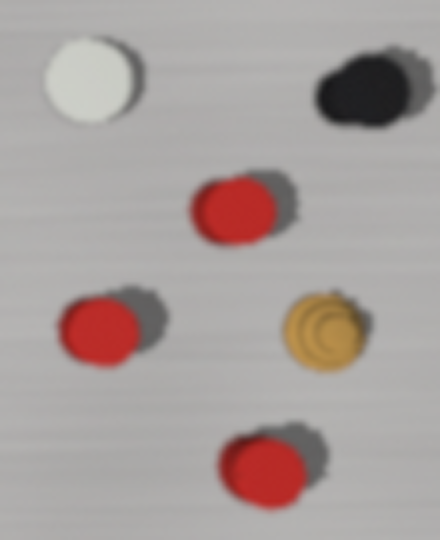

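View pics/s_cap.png

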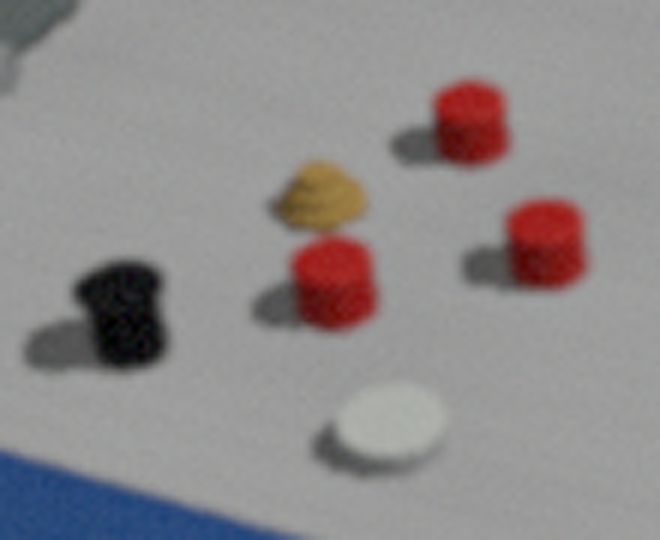

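The target cap is the left one, at (406,263) in the top view and (220,181) in the scene view. It is a plain closed cup like the other two and farthest left. Next I measure positions.

```bash
cat >> h.py <<'E'
def cp(u0,v0,k,x,y): return u0+(x+.5)/k-.5, v0+(y+.5)/k-.5
E
python3 - <<'E'
from h import *
from bench import r
T=r.grab_frame("top");S=r.grab_frame("scene")
np.savez("cal.npz",Tm=T["mtx"],Tw=T["world_to_cam"],Sm=S["mtx"],Sw=S["world_to_cam"])
t=lambda x,y:cp(200,185,5.7,x,y); s=lambda x,y:cp(245,185,6,x,y)
C=[((61,225),(78,228)),((-39,225),(135,452)),((61,-45),(697,52)),((-39,-45),(762,280))]
P=np.array([atz(T,*t(*p),.018)[:2] for _,p in C]);B=np.array([c for c,_ in C])/1000
def res(q):
    c,n=np.cos(q[2]),np.sin(q[2]);return ((B@np.array([[c,n],[-n,c]]))+q[:2]-P).ravel()
q=least_squares(res,[.55,.0,.2]).x;print("bed",q,np.degrees(q[2]),"res mm",res(q)*1000)
c,n=np.cos(q[2]),np.sin(q[2]);R=np.array([[c,-n],[n,c]])
tb=lambda p:R.T@(p[:2]-q[:2])*1000
for nm,pt,ps,z in [("stud",(625,212),(190,68),.092),("handletop",(428,268),(365,74),.088),("pointer",(482,175),(290,218),.041),("marker",(360,166),(393,248),.041)]:
    p=tri(ray(T,*t(*pt)),ray(S,*s(*ps)));p2=atz(T,*t(*pt),z);p3=atz(S,*s(*ps),z)
    print(nm,p,"top",p2,tb(p2),"scene",p3,tb(p3))
a=cp(380,180,4,106,332);b=cp(130,140,6,546,222)
print("cap",tri(ray(T,*a),ray(S,*b)),atz(T,*a,.032),atz(S,*b,.032))
E
```

```text
bed [0.53737797 0.00500537 0.25219594] 14.449763211915759 res mm [ 1.81963049  2.82309459 -2.76052955  1.32020597  1.80808501 -1.54605921
 -0.86718594 -2.59724135]
stud [0.53615086 0.01155846 0.08953084] top [0.5362354  0.01103465 0.092     ] [0.39805666 6.12366254] scene [0.53883865 0.01339343 0.092     ] [3.50755488 7.75823884]
handletop [0.51671008 0.08498976 0.09401581] top [0.51677023 0.08578595 0.088     ] [ 0.20140937 83.36750092] scene [0.50964941 0.08218722 0.088     ] [-7.59215699 81.65948273]
pointer [0.55548968 0.06661231 0.03823431] top [0.55520576 0.06668495 0.041     ] [32.65481059 55.27987331] scene [0.55850314 0.06752234 0.041     ] [36.05683539 55.26797819]
marker [0.56000657 0.1151839  0.04131151] top [0.55985875 0.11568287 0.041     ] [ 49.38710777 101.56676701] scene [0.55988496 0.1146247  0.041     ] [ 49.14843965 100.53553164]
cap [ 0.44292175 -0.20603658  0.02922521] [ 0.44328621 -0.20588228  0.032     ] [ 0.44617576 -0.2033112   0.032     ]
```

```bash
cat >> h.py <<'E'
from scipy.spatial.transform import Rotation as Ro
def go(r,xyz,yang=None):
    """yang: world angle (deg) of tool y"""
    o=r.get_obs();R=Ro.from_rotvec(o["orientation"]).as_matrix();d=R.T@(np.array(xyz)-o["tcp_pos"])*1000
    turn=0
    cur=np.degrees(np.arctan2(R[1,1],R[0,1]))
    if yang is not None:
        turn=-((yang-cur+90)%180-90)
    print("tcp",o["tcp_pos"].round(4),"yang",cur.round(2),"tilt",np.degrees(np.arccos(-R[2,2])).round(2),"F",o["contact_force"].round(1),"w",round(o["grip_width"],4),"t",o["clock"],"-> d",d.round(1),"turn",round(turn,2))
E
python3 - <<'E'
from h import *
from bench import r
go(r,(.51,.06,.22),104.45)
E
```

```text
tcp [ 0.2964 -0.6062  0.2309] yang -63.94 tilt 0.05 F [ 0.5  0.8 -0.8] w 0.0858 t 0.25 -> d [ 484.5 -504.6   11.2] turn 11.61
```

Request:
{"api": "send_rows", "payload": {"moves": [40,-42,0,5,80,-84,0,11.6,120,-126,0,11.6,160,-168,0,11.6,200,-210,0,11.6,240,-252,0,11.6,280,-294,0,11.6,320,-336,0,11.6], "hand": 0.5, "newtons": 60}}

```text
clock: 1.25
tcp_pos: [0.4367, -0.1622, 0.2316]
orientation: [3.116, 0.395, 0.001]
contact_force: [1.1, -0.4, -0.1]
grip_width: 0.0426
```

```bash
python3 - <<'E'
from h import *
from bench import r
go(r,(.51,.06,.22),104.45)
E
```

```text
tcp [ 0.4367 -0.1622  0.2316] yang -75.55 tilt 0.04 F [ 1.1 -0.4 -0.1] w 0.0426 t 1.25 -> d [ 126.4 -196.9   11.6] turn -0.0
```

Request:
{"api": "send_rows", "payload": {"moves": [30,-48,3,0,60,-96,6,0,95,-150,10,0,126,-197,12,0,126,-197,12,0]}}

```text
clock: 1.88
tcp_pos: [0.5099, 0.0638, 0.2194]
orientation: [-3.112, -0.408, -0.002]
contact_force: [-0.8, -1.0, 0.8]
grip_width: 0.0428
```

```bash
python3 - <<'E'
from h import *
from bench import r
go(r,(.51,.06,.22),104.45)
f=r.grab_frame("wrist");cv2.imwrite("pics/w1.png",f["img"][:,:,::-1]);np.savez("w1.npz",**f)
E
```

```text
tcp [0.5099 0.0638 0.2194] yang -75.07 tilt 0.16 F [-0.8 -1.   0.8] w 0.0428 t 1.875 -> d [-0.9  3.7 -0.6] turn 0.48
```

View pics/w1.png

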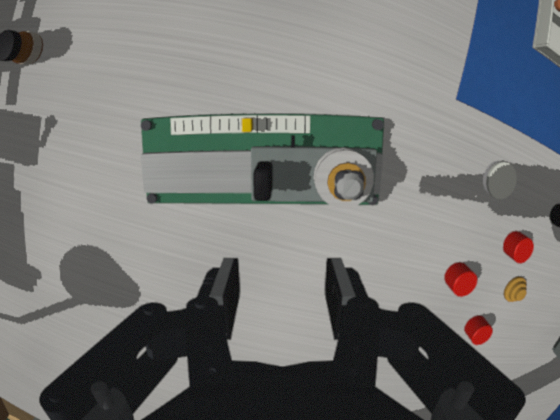

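```bash
python3 - <<'E'
from h import *
from bench import r
go(r,(.51,.06,.22),104.45)
f=r.grab_frame("wrist");cv2.imwrite("pics/w2.png",f["img"][:,:,::-1]);np.savez("w2.npz",**f)
crop(f["img"],130,100,270,115,2.95,"pics/w2c.png")
crop(f["img"],230,105,90,60,8,"pics/w2d.png")
E
```

```text
tcp [0.5093 0.0605 0.2191] yang -75.29 tilt 0.04 F [-0.1 -0.1 -0.1] w 0.0426 t 1.925 -> d [ 0.5  0.6 -0.9] turn 0.26
```

View pics/w2c.png

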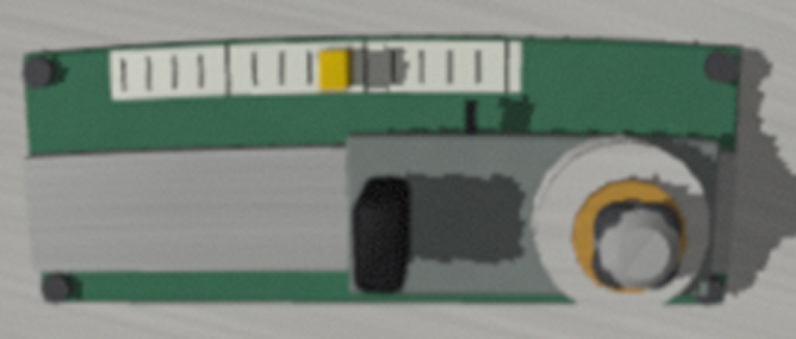

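View pics/w2d.png

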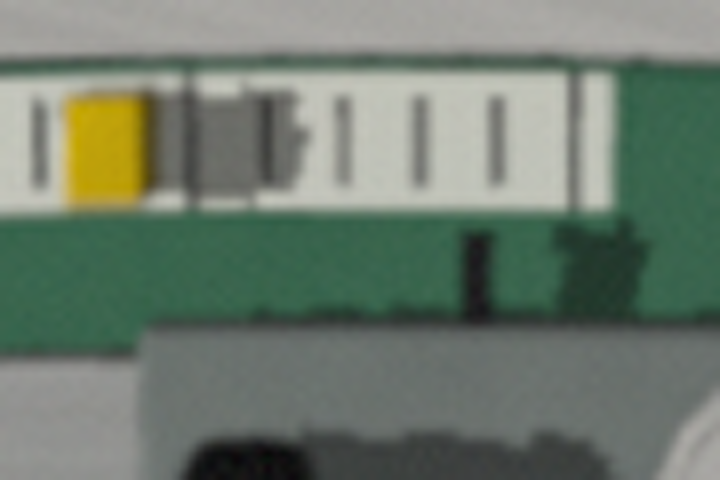

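```bash
python3 - <<'E'
from h import *
f=dict(np.load("w2.npz"))
d=lambda x,y:cp(230,105,8,x,y); c=lambda x,y:cp(130,100,2.95,x,y)
L=[("p",d(477,235),.041),("pbase",d(477,315),.041),("m_l",d(66,205),.041),("m_r",d(141,205),.041),("m_lt",d(68,97),.041),("m_rt",d(141,97),.041),
("stud",c(637,248),.092),("hTL",c(358,205),.088),("hBL",c(356,288),.088),("hBR",c(404,290),.088),("hTR",c(408,205),.088),
("bTL",c(22,52),.018),("bTR",c(740,46),.018),("bBR",c(724,302),.018),("bBL",c(45,300),.018)]
D={n:atz(f,*p,z,True) for n,p,z in L}
for k,v in D.items():print(k,v.round(4))
ax=D["bTL"]-D["bTR"];print(np.degrees(np.arctan2(ax[1],ax[0])))
ax=D["bBL"]-D["bBR"];print(np.degrees(np.arctan2(ax[1],ax[0])))
ax=(D["hTL"]+D["hBL"]+D["hBR"]+D["hTR"])/4-D["stud"];print("stud-handle",np.linalg.norm(ax[:2]),np.degrees(np.arctan2(ax[1],ax[0])))
b=np.radians(104.6);e=np.array([np.cos(b),np.sin(b)])
print("pull",((D["m_l"]+D["m_r"])/2-D["p"])[:2]@e, (D["m_l"]-D["m_r"])[:2]@e)
E
```

```text
p [0.5608 0.0665 0.041 ]
pbase [0.5512 0.064  0.041 ]
m_l [0.552  0.1167 0.041 ]
m_r [0.5542 0.1076 0.041 ]
m_lt [0.5651 0.1196 0.041 ]
m_rt [0.5672 0.1108 0.041 ]
stud [0.5363 0.0104 0.092 ]
hTL [0.5269 0.0925 0.088 ]
hBL [0.5022 0.0873 0.088 ]
hBR [0.5052 0.0732 0.088 ]
hTR [0.5305 0.0783 0.088 ]
bTL [0.5397 0.2357 0.018 ]
bTR [ 0.6062 -0.0239  0.018 ]
bBR [ 0.5115 -0.0486  0.018 ]
bBL [0.4447 0.2102 0.018 ]
104.36930870753731
104.47883364835218
stud-handle 0.0751203009873709 105.51759830703644
pull 0.04604846760674803 0.00933605417803969
```

```bash
python3 - <<'E'
from h import *
from bench import r
go(r,(.5165,.0845,.055),104.45)
E
```

```text
tcp [0.509  0.0584 0.2191] yang -75.47 tilt 0.04 F [-0.6  0.2  0.5] w 0.0423 t 1.975 -> d [ 13.9 -23.4 164.1] turn 0.08
```

Request:
{"api": "send_rows", "payload": {"moves": [7,-12,20,0,14,-23,45,0,14,-23,80,0,14,-23,115,0,14,-23,120,0,14,-23,120,0]}}

```text
clock: 2.72
tcp_pos: [0.5174, 0.083, 0.1]
orientation: [3.117, 0.393, 0.001]
contact_force: [0.1, -0.2, 0.8]
grip_width: 0.0427
```

```bash
python3 - <<'E'
from h import *
from bench import r
go(r,(.5165,.0845,.055),104.45)
f=r.grab_frame("wrist");cv2.imwrite("pics/w3.png",f["img"][:,:,::-1])
go(r,(.5165,.0845,.055),104.45)
E
```

```text
tcp [0.5174 0.083  0.1   ] yang -75.63 tilt 0.03 F [ 0.1 -0.2  0.8] w 0.0427 t 2.725 -> d [-0.5 -1.7 45. ] turn -0.08
tcp [0.5179 0.0834 0.1005] yang -75.62 tilt 0.1 F [-0.1  0.1 -0. ] w 0.0429 t 2.775 -> d [-1.2 -1.4 45.5] turn -0.07
```

View pics/w3.png

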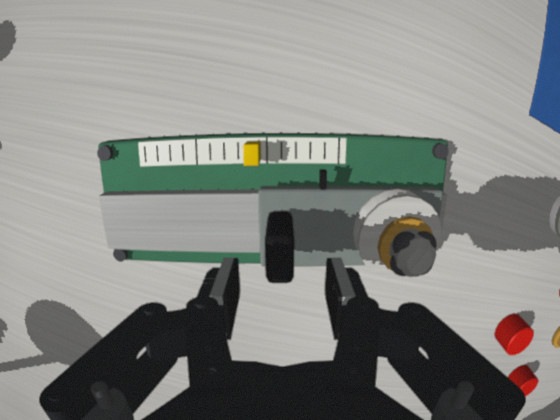

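Handle (280,246) lies between the fingers (230 and 337). Descend and grip.

Request:
{"api": "send_rows", "payload": {"moves": [-1,-1,22,0,-1,-1,45,0,-1,-1,45,0]}}

```text
clock: 3.15
tcp_pos: [0.5157, 0.0844, 0.0545]
orientation: [3.116, 0.395, -0.001]
contact_force: [-0.9, -0.9, -0.1]
grip_width: 0.043
```

Request:
{"api": "send_rows", "payload": {"moves": [0,0,0,0,0,0,0,0,0,0,0,0,0,0,0,0], "hand": 1, "newtons": 50}}

```text
clock: 3.65
tcp_pos: [0.517, 0.0847, 0.0559]
orientation: [3.116, 0.395, 0.004]
contact_force: [-1.0, -1.0, 6.7]
grip_width: 0.0154
```

```bash
python3 - <<'E'
from h import *
from bench import r
f=r.grab_frame("wrist");cv2.imwrite("pics/w4.png",f["img"][:,:,::-1]);np.savez("w4.npz",**f)
crop(f["img"],90,110,370,180,2.1,"pics/w4c.png")
go(r,(.5165,.0845,.055),104.45)
E
```

```text
tcp [0.517  0.0847 0.0559] yang -75.56 tilt 0.15 F [-1.3 -0.8  7.1] w 0.0157 t 3.7 -> d [-0.5  0.1  0.9] turn -0.01
```

View pics/w4.png

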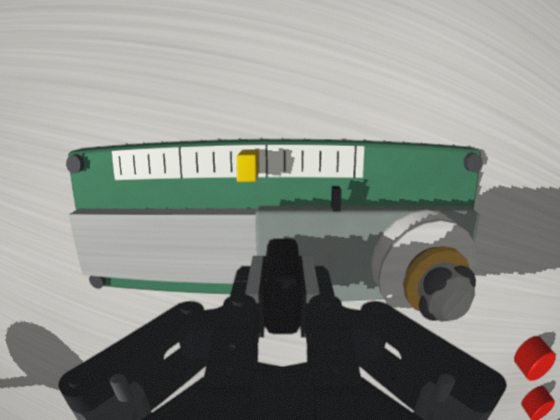

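View pics/w4c.png

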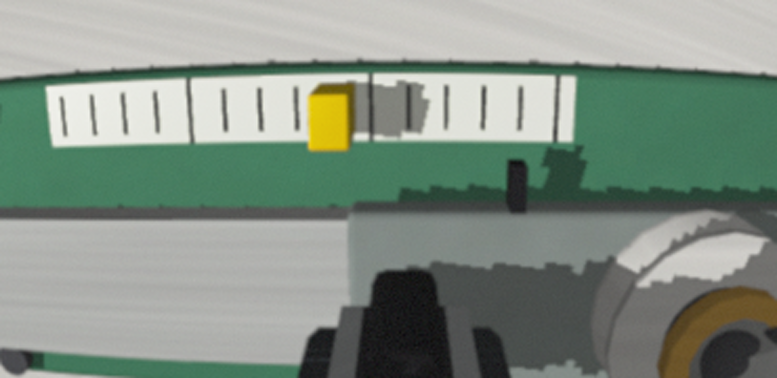

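```bash
python3 - <<'E'
from h import *
f=dict(np.load("w4.npz"))
c=lambda x,y:cp(90,110,2.1,x,y)
b=np.radians(104.45);e=np.array([np.cos(b),np.sin(b)])
for z in (.041,.03):
  D=[atz(f,*c(*p),z,True)[:2]*1000 for p in [(517,161),(309,150),(348,150),(309,94),(347,93)]]
  print(z,[round(p@e-D[0]@e,1) for p in D],[p.round(1) for p in D])
E
```

```text
0.041 [np.float64(0.0), np.float64(50.0), np.float64(40.6), np.float64(49.6), np.float64(40.6)] [array([561.8,  67.8]), array([552. , 116.9]), array([554.3, 107.8]), array([565.2, 119.9]), array([567.6, 111.2])]
0.03 [np.float64(0.0), np.float64(53.5), np.float64(43.4), np.float64(53.0), np.float64(43.4)] [array([559.7,  65.3]), array([549.1, 117.8]), array([551.6, 108. ]), array([563.3, 121. ]), array([565.8, 111.7])]
```

Request:
{"api": "send_rows", "payload": {"moves": [0,-4,0,0,0,-10,0,0,0,-17,0,0,0,-24,0,0,0,-31,0,0,0,-37,0,0,0,-41,0,0,0,-43,0,0]}}

```text
clock: 4.7
tcp_pos: [0.5073, 0.1223, 0.0559]
orientation: [3.113, 0.39, 0.004]
contact_force: [2.2, -12.0, 8.9]
grip_width: 0.0156
```

Request:
{"api": "send_rows", "payload": {"moves": [0,-1,0,0,0,-2,0,0,0,-2,0,0]}}

```text
clock: 5.08
tcp_pos: [0.5068, 0.1242, 0.0559]
orientation: [3.113, 0.39, 0.004]
contact_force: [2.8, -11.8, 9.1]
grip_width: 0.0152
```

```bash
python3 - <<'E'
from h import *
from bench import r
f=r.grab_frame("wrist");cv2.imwrite("pics/w5.png",f["img"][:,:,::-1]);np.savez("w5.npz",**f)
crop(f["img"],210,120,140,100,5.7,"pics/w5c.png")
go(r,(.5165,.0845,.055),104.45)
E
```

```text
tcp [0.5068 0.1242 0.0559] yang -75.73 tilt 0.3 F [  1.8 -11.3   8.9] w 0.0153 t 5.125 -> d [-0.4 40.9  1.1] turn -0.18
```

View pics/w5c.png

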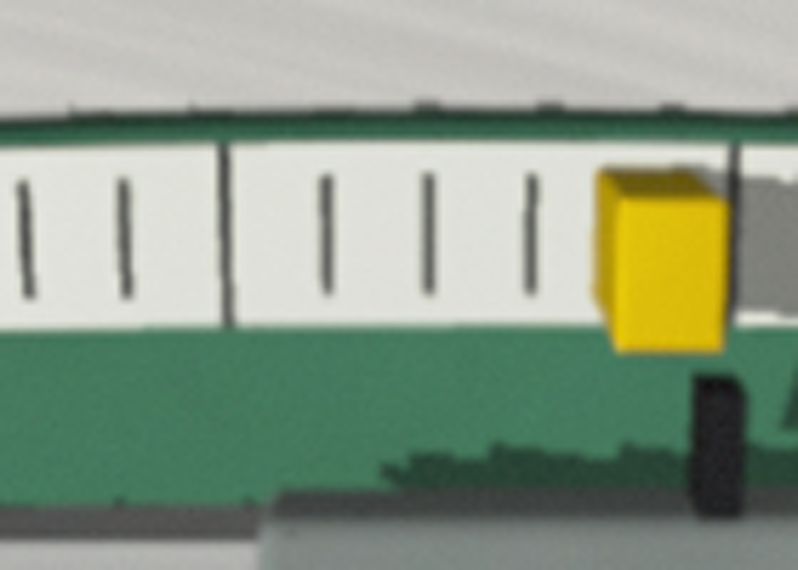

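Request:
{"api": "send_rows", "payload": {"moves": [0,-2,0,0,0,-4,0,0,0,-4.5,0,0,0,-4.5,0,0,0,-2.5,0,0,0,-1,0,0,0,-1,0,0]}}

```text
clock: 6.0
tcp_pos: [0.5057, 0.1284, 0.0559]
orientation: [3.116, 0.394, 0.004]
contact_force: [-0.4, -3.6, 8.6]
grip_width: 0.0154
```

```bash
python3 - <<'E'
from h import *
from bench import r
f=r.grab_frame("wrist");cv2.imwrite("pics/w6.png",f["img"][:,:,::-1]);np.savez("w6.npz",**f)
crop(f["img"],210,120,140,100,5.7,"pics/w6c.png")
go(r,(.5165,.0845,.055),104.45)
E
```

```text
tcp [0.5057 0.1284 0.0559] yang -75.6 tilt 0.16 F [-0.1 -3.5  8.3] w 0.0155 t 6.05 -> d [-0.5 45.2  1. ] turn -0.05
```

View pics/w6c.png

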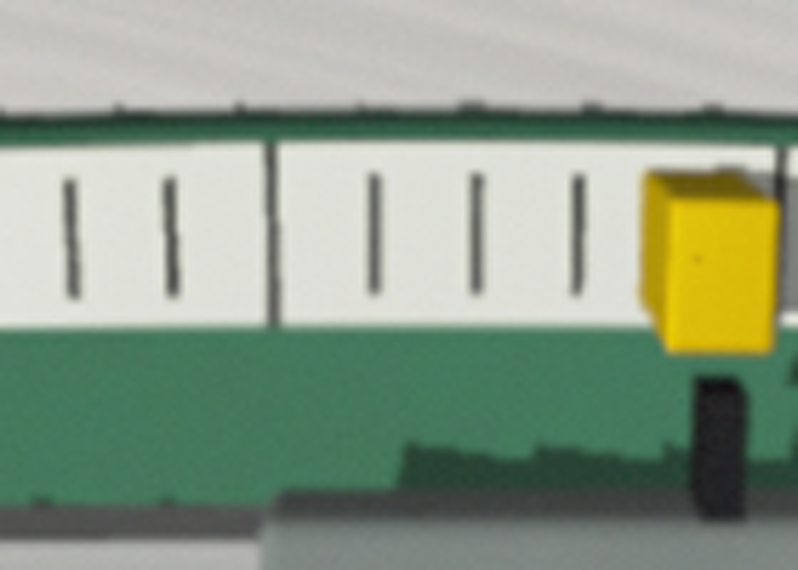

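Pointer at x 718, marker middle at 721 in the crop, so they're level. Releasing.

Request:
{"api": "send_rows", "payload": {"moves": [0,1,0,0,0,1,0,0]}}

```text
clock: 6.3
tcp_pos: [0.5057, 0.1284, 0.0559]
orientation: [-3.117, -0.395, -0.004]
contact_force: [-1.9, -1.2, 7.6]
grip_width: 0.0153
```

Request:
{"api": "send_rows", "payload": {"moves": [0,0,0,0,0,0,0,0,0,0,0,0], "hand": 0.5}}

```text
clock: 6.68
tcp_pos: [0.5045, 0.1283, 0.0543]
orientation: [-3.117, -0.395, 0.0]
contact_force: [1.1, -1.0, 0.2]
grip_width: 0.0428
```

Request:
{"api": "send_rows", "payload": {"moves": [0,0,-20,0,0,0,-60,0,0,0,-110,0,0,0,-150,0,0,0,-150,0]}}

```text
clock: 7.3
tcp_pos: [0.5066, 0.1291, 0.2076]
orientation: [-3.116, -0.395, -0.01]
contact_force: [0.3, 0.2, -0.1]
grip_width: 0.0428
```

```bash
python3 - <<'E'
from h import *
from bench import r
f=r.grab_frame("wrist");cv2.imwrite("pics/w7.png",f["img"][:,:,::-1]);np.savez("w7.npz",**f)
crop(f["img"],130,90,270,130,2.9,"pics/w7c.png");crop(f["img"],210,100,100,70,7,"pics/w7d.png")
go(r,(.445,-.204,.2),90)
E
```

```text
tcp [0.5053 0.1285 0.2055] yang -75.55 tilt 0.17 F [ 0.   0.8 -0.8] w 0.0428 t 7.35 -> d [-141.4  307.     5.1] turn 14.45
```

View pics/w7c.png

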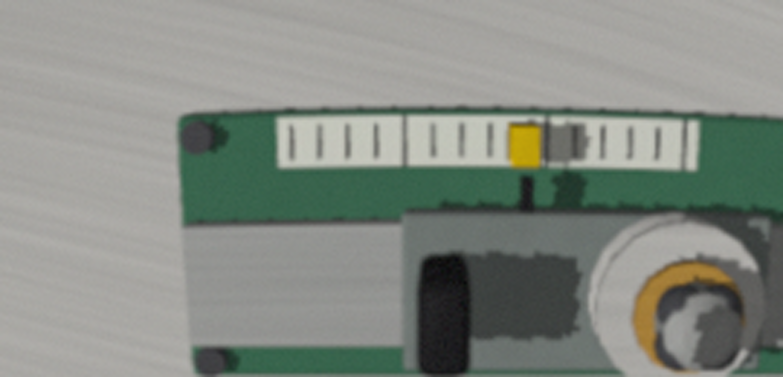

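View pics/w7d.png

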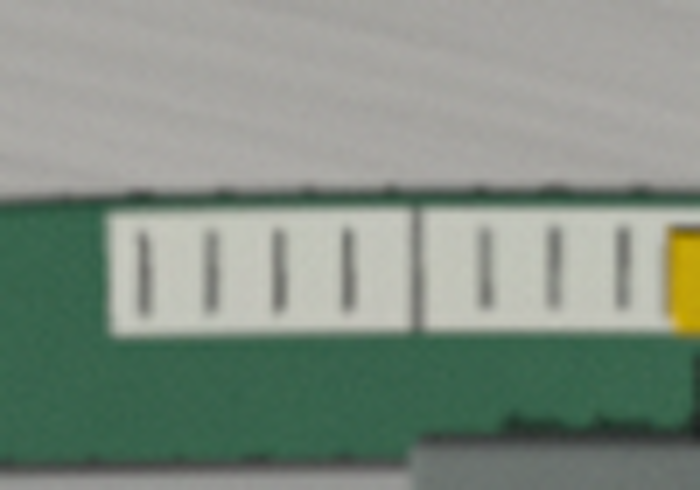

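Pointer stays at the marker middle (527 against about 525 in the crop). Next, the cap.

Request:
{"api": "send_rows", "payload": {"moves": [-18,38,5,0,-36,76,5,0,-54,116,5,0,-72,156,5,0,-90,196,10,0,-108,236,20,0,-126,274,35,0,-141,307,50,0], "hand": 0.25}}

```text
clock: 8.35
tcp_pos: [0.4431, -0.2055, 0.1524]
orientation: [-3.116, -0.394, 0.004]
contact_force: [-0.0, 0.0, -0.7]
grip_width: 0.0644
```

Request:
{"api": "send_rows", "payload": {"moves": [0,0,0,0,0,0,0,0]}}

```text
clock: 8.6
tcp_pos: [0.4443, -0.2033, 0.1534]
orientation: [-3.115, -0.396, 0.002]
contact_force: [0.3, -0.2, -0.9]
grip_width: 0.0639
```

```bash
python3 - <<'E'
from h import *
from bench import r
f=r.grab_frame("wrist");cv2.imwrite("pics/w8.png",f["img"][:,:,::-1]);np.savez("w8.npz",**f)
crop(f["img"],200,160,160,110,5,"pics/w8c.png")
go(r,(.445,-.204,.2))
E
```

```text
tcp [ 0.4448 -0.2029  0.1539] yang -75.45 tilt 0.06 F [0.3 0.5 0.5] w 0.0642 t 8.65 -> d [ -0.1   1.1 -46.1] turn 0
```

View pics/w8.png

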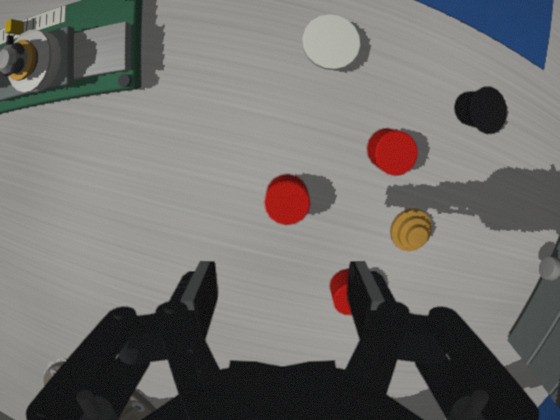

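View pics/w8c.png

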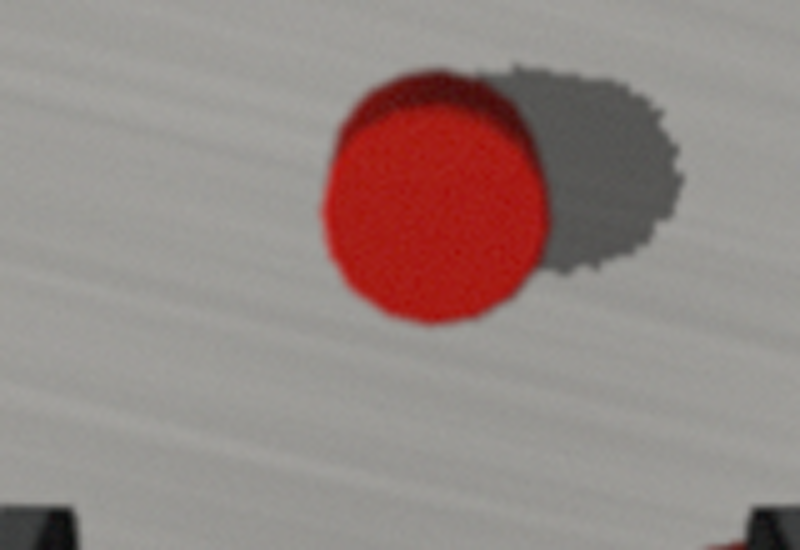

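```bash
python3 - <<'E'
from h import *
from bench import r
f=dict(np.load("w8.npz"))
p=atz(f,*cp(200,160,5,437,214),.032,True);print(p)
for q in [(325,214),(550,214),(437,103),(437,325)]:print(atz(f,*cp(200,160,5,*q),.032,True))
print(atz(f,347,291,.032,True))
go(r,(p[0],p[1],.006),104.45)
E
```

```text
[ 0.44345068 -0.20796433  0.032     ]
[ 0.43867709 -0.18948579  0.032     ]
[ 0.44829426 -0.22664006  0.032     ]
[ 0.46220903 -0.20303497  0.032     ]
[ 0.42389204 -0.21311801  0.032     ]
[ 0.37130087 -0.28737924  0.032     ]
tcp [ 0.4448 -0.2029  0.1539] yang -75.45 tilt 0.06 F [0.3 0.5 0.5] w 0.0642 t 8.65 -> d [ -2.5   4.7 147.9] turn 0.1
```

Request:
{"api": "send_rows", "payload": {"moves": [-2.5,4.7,30,0,-2.5,4.7,75,0,-2.5,4.7,90,0,-2.5,4.7,90,0]}}

```text
clock: 9.15
tcp_pos: [0.4434, -0.2083, 0.064]
orientation: [-3.115, -0.398, 0.002]
contact_force: [0.6, 0.4, 0.5]
grip_width: 0.0642
```

```bash
python3 - <<'E'
from h import *
from bench import r
f=r.grab_frame("wrist");cv2.imwrite("pics/w9.png",f["img"][:,:,::-1]);np.savez("w9.npz",**f)
crop(f["img"],190,180,190,130,4,"pics/w9c.png")
go(r,(.4435,-.208,.006),104.45)
E
```

```text
tcp [ 0.4442 -0.2089  0.0649] yang -75.48 tilt 0.03 F [0.3 0.  0.3] w 0.064 t 9.2 -> d [-0.5 -1.  58.9] turn 0.07
```

View pics/w9c.png

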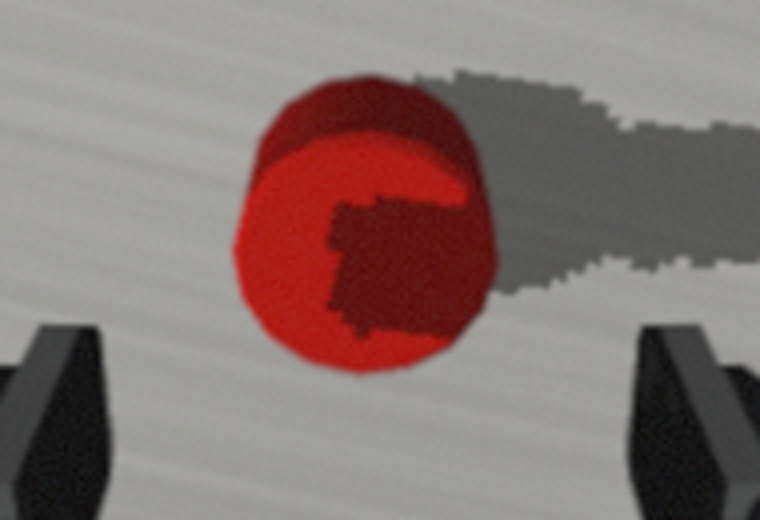

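```bash
python3 - <<'E'
from h import *
from bench import r
f=dict(np.load("w9.npz"))
for q in [(367,253),(237,250),(497,256),(367,132),(365,374)]:print(atz(f,*cp(190,180,4,*q),.032,True))
p=atz(f,*cp(190,180,4,367,253),.032,True)
go(r,(p[0],p[1],.006),104.45)
E
```

```text
[ 0.44381251 -0.20809998  0.032     ]
[ 0.43937753 -0.18939299  0.032     ]
[ 0.44811076 -0.22686859  0.032     ]
[ 0.46207009 -0.20337835  0.032     ]
[ 0.42388086 -0.2129345   0.032     ]
tcp [ 0.4442 -0.2089  0.0649] yang -75.48 tilt 0.03 F [0.3 0.  0.3] w 0.064 t 9.2 -> d [-0.2 -0.8 58.9] turn 0.07
```

Request:
{"api": "send_rows", "payload": {"moves": [-0.6,-0.6,30,0,-0.6,-0.6,55,0,-0.6,-0.6,58,0,-0.6,-0.6,58,0]}}

```text
clock: 9.7
tcp_pos: [0.4438, -0.2092, 0.0076]
orientation: [3.116, 0.395, 0.003]
contact_force: [0.1, -0.5, 0.7]
grip_width: 0.0638
```

Request:
{"api": "send_rows", "payload": {"moves": [0,0,0,0,0,0,0,0,0,0,0,0,0,0,0,0], "hand": 1, "newtons": 60}}

```text
clock: 10.2
tcp_pos: [0.4436, -0.2093, 0.0078]
orientation: [3.116, 0.395, 0.003]
contact_force: [-0.5, 0.6, 10.9]
grip_width: 0.0374
```

Request:
{"api": "send_rows", "payload": {"moves": [0,0,-20,0,0,0,-70,0,0,0,-120,0,0,0,-165,0,0,0,-165,0]}}

```text
clock: 10.82
tcp_pos: [0.4452, -0.2099, 0.1755]
orientation: [3.113, 0.394, 0.012]
contact_force: [-0.2, -0.2, -0.2]
grip_width: 0.0377
```

```bash
python3 - <<'E'
from h import *
from bench import r
f=r.grab_frame("wrist");cv2.imwrite("pics/w10.png",f["img"][:,:,::-1]);np.savez("w10.npz",**f)
go(r,(.51,.06,.17),104.45)
E
```

```text
tcp [ 0.4437 -0.2094  0.1733] yang -75.56 tilt 0.25 F [-0.2  0.2 -1.4] w 0.0375 t 10.875 -> d [ 131.4 -244.4    3.1] turn -0.01
```

View pics/w10.png

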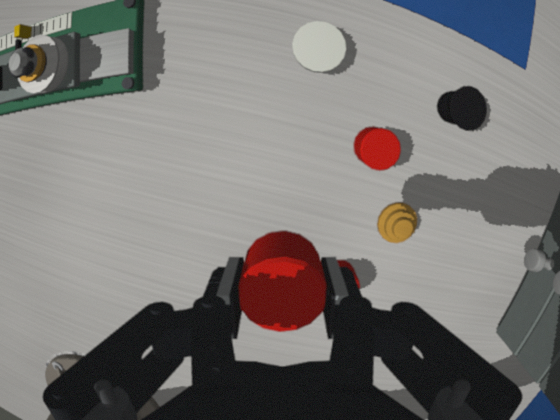

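```bash
python3 - <<'E'
from h import *
from bench import r
f=dict(np.load("w10.npz"));crop(f["img"],210,210,150,140,4,"pics/w10c.png")
W=f["world_to_cam"];R=Ro.from_rotvec(r.get_obs()["orientation"]).as_matrix()
print("cam in tool",R.T@(-W[:3,:3].T@W[:3,3]-r.get_obs()["tcp_pos"]))
f=dict(np.load("w7.npz"));s=atz(f,*cp(130,90,2.9,702,330),.092,True);print("stud from w7",s)
go(r,(.467,.0395,.15),104.45)
E
```

```text
cam in tool [ 0.07980177  0.00072547 -0.14577472]
stud from w7 [0.52569559 0.0545222  0.092     ]
tcp [ 0.4437 -0.2094  0.1733] yang -75.56 tilt 0.25 F [-0.2  0.2 -1.4] w 0.0375 t 10.875 -> d [  84.5 -235.3   23. ] turn -0.01
```

View pics/w10c.png

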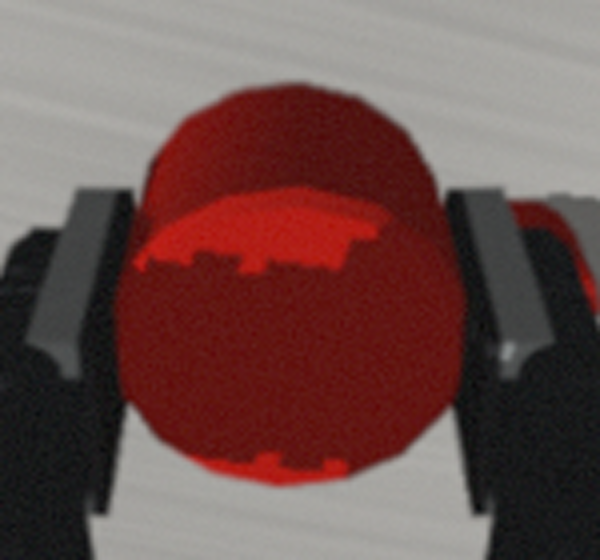

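Request:
{"api": "send_rows", "payload": {"moves": [12,-33,3,0,24,-66,6,0,36,-99,9,0,48,-133,12,0,60,-167,15,0,72,-200,18,0,84,-232,22,0,84.5,-235,23,0]}}

```text
clock: 11.88
tcp_pos: [0.465, 0.0423, 0.1471]
orientation: [-3.115, -0.402, 0.003]
contact_force: [-0.1, 0.3, 0.8]
grip_width: 0.0376
```

Request:
{"api": "send_rows", "payload": {"moves": [0,0,0,0,0,0,0,0,0,0,0,0]}}

```text
clock: 12.25
tcp_pos: [0.4658, 0.0387, 0.1483]
orientation: [3.117, 0.393, -0.0]
contact_force: [-0.4, 0.6, 0.2]
grip_width: 0.0377
```

```bash
python3 - <<'E'
from h import *
from bench import r
f=r.grab_frame("wrist");cv2.imwrite("pics/w11.png",f["img"][:,:,::-1]);np.savez("w11.npz",tcp=r.get_obs()["tcp_pos"],ori=r.get_obs()["orientation"],**f)
crop(f["img"],230,110,110,90,7,"pics/w11s.png");crop(f["img"],210,210,150,140,4,"pics/w11c.png")
go(r,(.525,.0545,.15),104.45)
E
```

```text
tcp [0.4659 0.0389 0.1483] yang -75.63 tilt 0.02 F [ 1.   0.1 -0.6] w 0.0377 t 12.3 -> d [61.2 -0.4 -1.7] turn -0.08
```

View pics/w11.png

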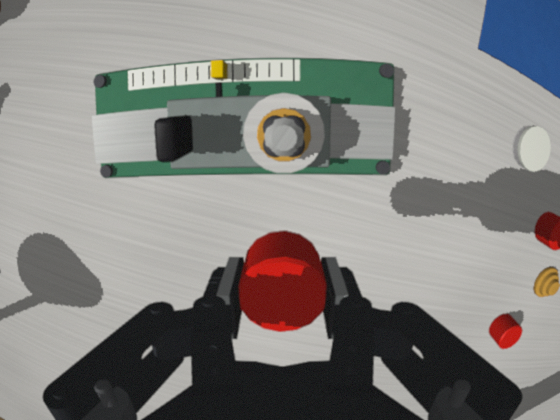

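View pics/w11s.png

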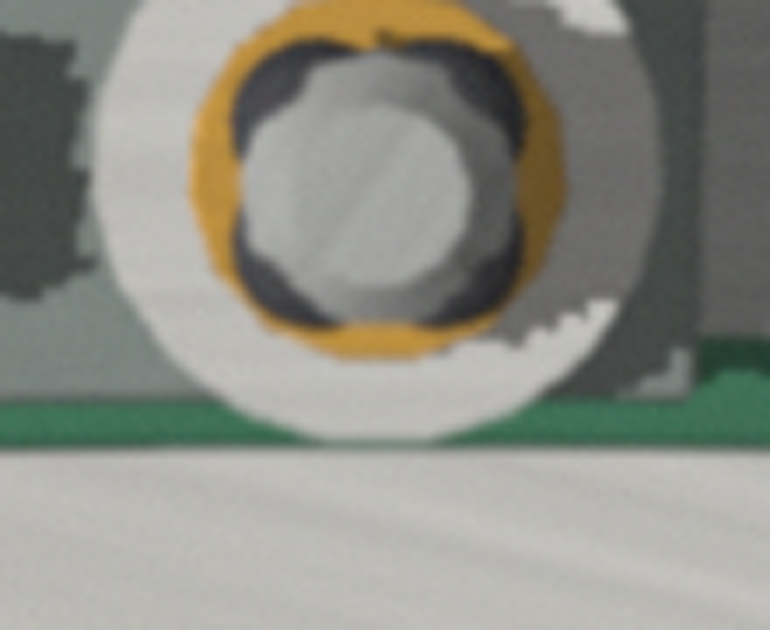

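View pics/w11c.png

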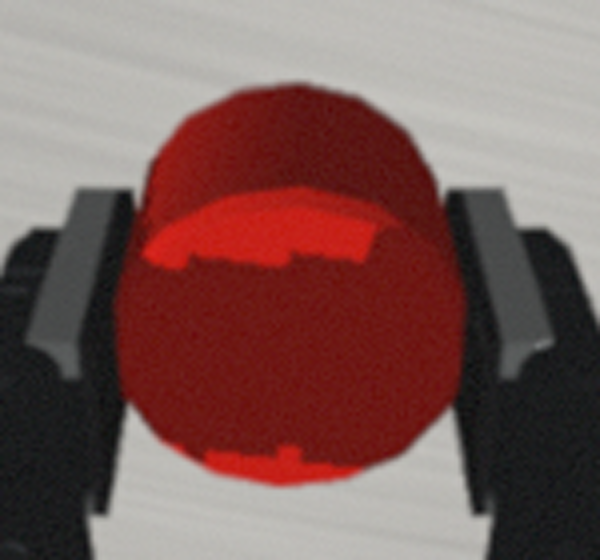

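```bash
python3 - <<'E'
from h import *
f=dict(np.load("w11.npz"));t=f["tcp"];R=Ro.from_rotvec(f["ori"]).as_matrix()
loc=lambda p:(R.T@(p-t)*1000).round(1)
print("stud top",*[(p:=atz(f,*cp(230,110,7,*q),.092,True)) .round(4)for q in [(381,194)]],loc(p))
p=atz(f,*cp(230,110,7,381,184),.081,True);print("balls",p.round(4),loc(p))
p=atz(f,*cp(230,110,7,378,178),.072,True);print("washer",p.round(4),loc(p))
for z in [t[2]+.0242]:
  for q in [(290,187),(290,487),(117,320),(467,320)]: print("captop",q,loc(atz(f,*cp(210,210,4,*q),z,True)))
for q in [(292,83),(143,190),(440,190)]: print("capfoot",q,loc(atz(f,*cp(210,210,4,*q),t[2]-.0078,True)))
E
```

```text
stud top [0.5241 0.0521 0.092 ] [59.7  1.7 56.3]
balls [0.524 0.052 0.081] [59.5  1.7 67.3]
washer [0.5237 0.0521 0.072 ] [59.3  1.5 76.3]
captop (290, 187) [ 19.6   0.4 -24.2]
captop (290, 487) [-20.    0.4 -24.2]
captop (117, 320) [  3.3 -18.2 -24.2]
captop (467, 320) [  3.2  19.6 -24.2]
capfoot (292, 83) [18.1  0.7  7.8]
capfoot (143, 190) [  3.1 -18.6   7.8]
capfoot (440, 190) [ 3.  20.   7.8]
```

Request:
{"api": "send_rows", "payload": {"moves": [15,0.3,0,0,30,0.6,0,0,45,0.9,5,0,55,1.2,10,0,59.8,1.2,20,0,59.8,1.2,30,0,59.8,1.2,35,0,59.8,1.2,35,0]}}

```text
clock: 13.3
tcp_pos: [0.5234, 0.0533, 0.1128]
orientation: [3.116, 0.395, -0.002]
contact_force: [-0.0, 0.0, -0.5]
grip_width: 0.0375
```

Request:
{"api": "send_rows", "payload": {"moves": [0,0,0,0,0,0,0,0]}}

```text
clock: 13.55
tcp_pos: [0.5243, 0.0535, 0.1137]
orientation: [3.117, 0.395, 0.001]
contact_force: [0.2, 0.4, -0.7]
grip_width: 0.0378
```

```bash
python3 - <<'E'
from h import *
from bench import r
f=r.grab_frame("wrist");go(r,(.5241,.0521,.106),104.45)
s=r.grab_frame("scene");t=r.grab_frame("top")
cv2.imwrite("pics/w12.png",f["img"][:,:,::-1])
crop(f["img"],200,150,170,140,4.5,"pics/w12c.png");crop(s["img"],250,160,110,80,7,"pics/s12c.png");
go(r,(.5241,.0521,.106),104.45)
E
```

```text
tcp [0.5243 0.0535 0.1137] yang -75.55 tilt 0.04 F [ 0.3 -0.6 -0.6] w 0.0377 t 13.6 -> d [-0.5  1.3  7.7] turn 0.0
tcp [0.5242 0.0535 0.1135] yang -75.55 tilt 0.03 F [ 0.4 -0.5 -0.9] w 0.0375 t 13.7 -> d [-0.5  1.3  7.5] turn 0.0
```

View pics/w12c.png

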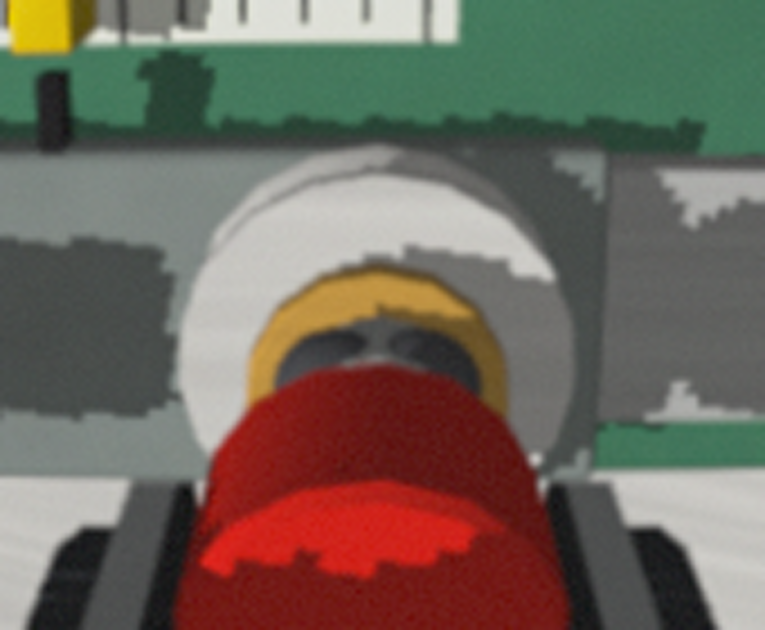

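View pics/s12c.png

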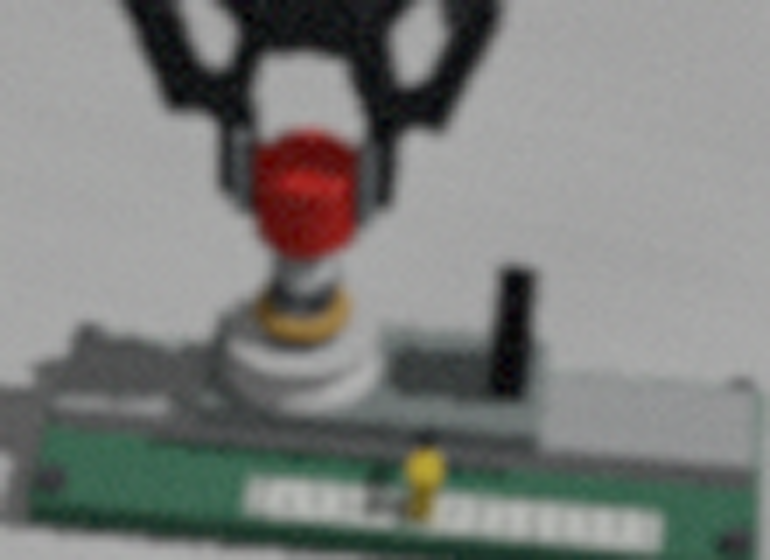

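Everything lines up to about 1 mm (washer centre x 378, cap about 372–376). Shift +1 mm in tool y and lower slowly.

Request:
{"api": "send_rows", "payload": {"moves": [-0.3,1,5,0,-0.3,1,10,0,-0.3,1,14,0,-0.3,1,16,0,-0.3,1,18,0,-0.3,1,18,0]}}

```text
clock: 14.45
tcp_pos: [0.524, 0.0525, 0.0952]
orientation: [-3.117, -0.395, 0.0]
contact_force: [0.5, 0.1, -0.4]
grip_width: 0.0381
```

```bash
python3 - <<'E'
from h import *
from bench import r
go(r,(.5241,.0521,.1),104.45)
s=r.grab_frame("scene");crop(s["img"],250,160,110,80,7,"pics/s13c.png");f=r.grab_frame("wrist");crop(f["img"],200,150,170,140,4.5,"pics/w13c.png")
E
```

```text
tcp [0.524  0.0525 0.0952] yang -75.54 tilt 0.01 F [ 0.5  0.1 -0.4] w 0.0381 t 14.45 -> d [-0.   0.4 -4.8] turn 0.01
```

View pics/s13c.png

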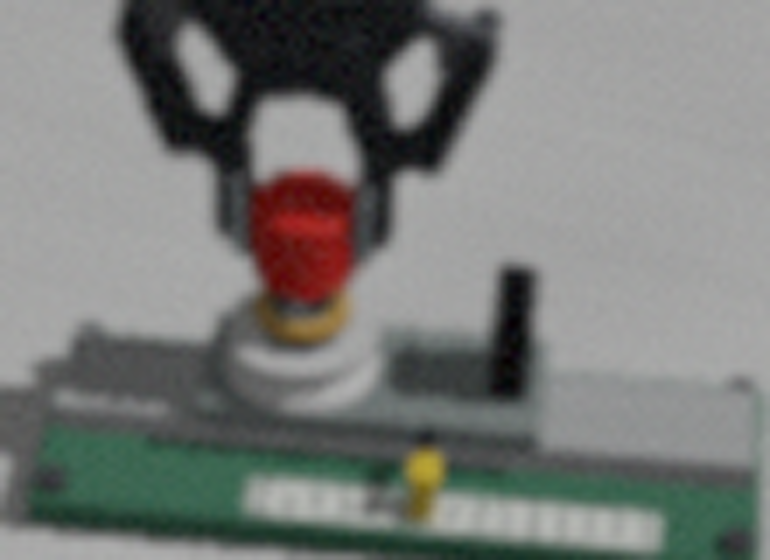

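View pics/w13c.png

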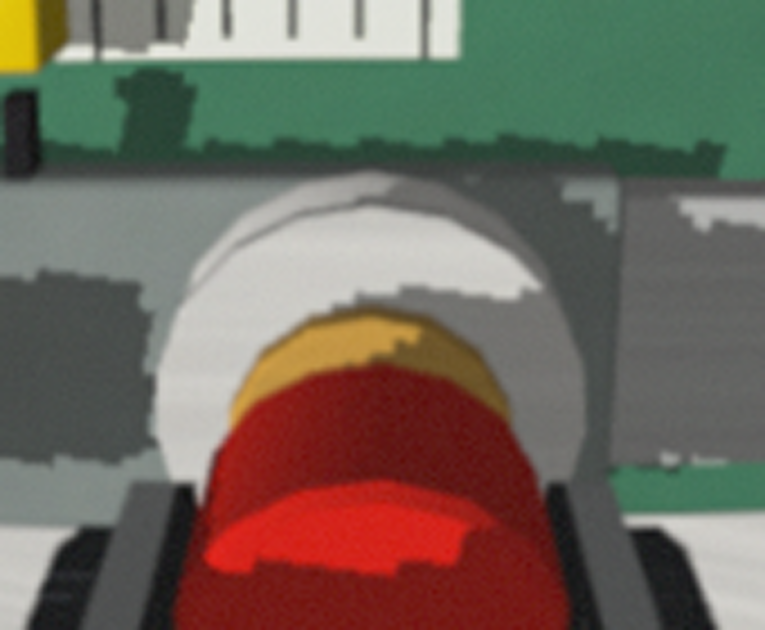

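Request:
{"api": "send_rows", "payload": {"moves": [0,0.3,2,0,0,0.3,4,0,0,0.3,6,0]}}

```text
clock: 14.92
tcp_pos: [0.5254, 0.0527, 0.0911]
orientation: [-3.117, -0.395, -0.004]
contact_force: [-4.1, 0.5, 18.0]
grip_width: 0.0376
```

Request:
{"api": "send_rows", "payload": {"moves": [0,0,2,0,0,0,4,0]}}

```text
clock: 15.18
tcp_pos: [0.525, 0.0526, 0.0866]
orientation: [-3.117, -0.395, -0.003]
contact_force: [-1.7, 0.1, 9.5]
grip_width: 0.0376
```

Request:
{"api": "send_rows", "payload": {"moves": [0,0,1.5,0,0,0,3,0]}}

```text
clock: 15.42
tcp_pos: [0.5247, 0.0526, 0.0827]
orientation: [-3.116, -0.396, -0.002]
contact_force: [0.1, 1.6, 0.5]
grip_width: 0.0376
```

```bash
python3 - <<'E'
from h import *
from bench import r
s=r.grab_frame("scene");crop(s["img"],250,160,110,80,7,"pics/s14c.png");f=r.grab_frame("wrist");crop(f["img"],200,150,170,200,3,"pics/w14c.png")
go(r,(.5241,.0521,.1),104.45)
E
```

```text
tcp [0.5244 0.0525 0.0821] yang -75.53 tilt 0.06 F [ 2.1  1.2 -4.4] w 0.0377 t 15.525 -> d [ -0.4   0.3 -17.9] turn 0.02
```

View pics/s14c.png

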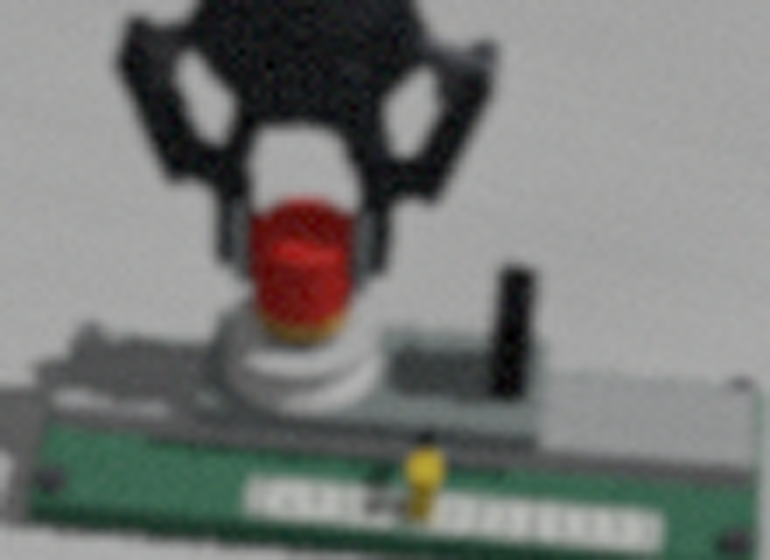

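View pics/w14c.png

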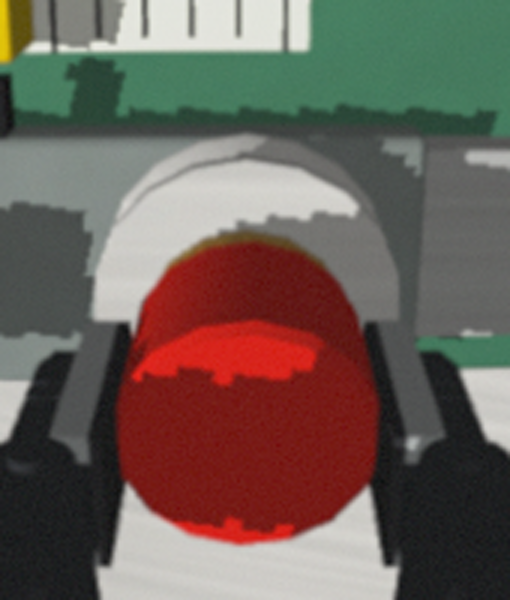

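The click has passed: force went 18 → 9.5 → −4 N. Now pressing on the washer.

Request:
{"api": "send_rows", "payload": {"moves": [0,0,1.5,0,0,0,3,0,0,0,4,0,0,0,4,0]}}

```text
clock: 16.02
tcp_pos: [0.524, 0.052, 0.0784]
orientation: [3.116, 0.395, -0.001]
contact_force: [-0.7, 0.9, 3.5]
grip_width: 0.038
```

Request:
{"api": "send_rows", "payload": {"moves": [0,0,1,0,0,0,2,0,0,0,2,0]}}

```text
clock: 16.4
tcp_pos: [0.524, 0.052, 0.0767]
orientation: [3.116, 0.395, -0.0]
contact_force: [-2.4, -0.7, 9.0]
grip_width: 0.038
```

Request:
{"api": "send_rows", "payload": {"moves": [0,0,1.2,0,0,0,1.2,0,0,0,1.2,0,0,0,1.2,0,0,0,1.2,0,0,0,1.2,0]}}

```text
clock: 17.15
tcp_pos: [0.524, 0.052, 0.0758]
orientation: [3.116, 0.395, -0.0]
contact_force: [-3.5, 0.4, 10.8]
grip_width: 0.0376
```

```bash
python3 - <<'E'
from h import *
from bench import r
s=r.grab_frame("scene");crop(s["img"],250,160,110,80,7,"pics/s15c.png");f=r.grab_frame("wrist");cv2.imwrite("pics/w15.png",f["img"][:,:,::-1]);np.savez("w15.npz",**f);crop(f["img"],140,140,230,200,3,"pics/w15c.png")
go(r,(.5241,.0521,.1),104.45)
E
```

```text
tcp [0.524  0.052  0.0758] yang -75.55 tilt 0.03 F [-3.7 -0.8 10.9] w 0.0375 t 17.25 -> d [  0.1  -0.  -24.2] turn -0.0
```

View pics/s15c.png

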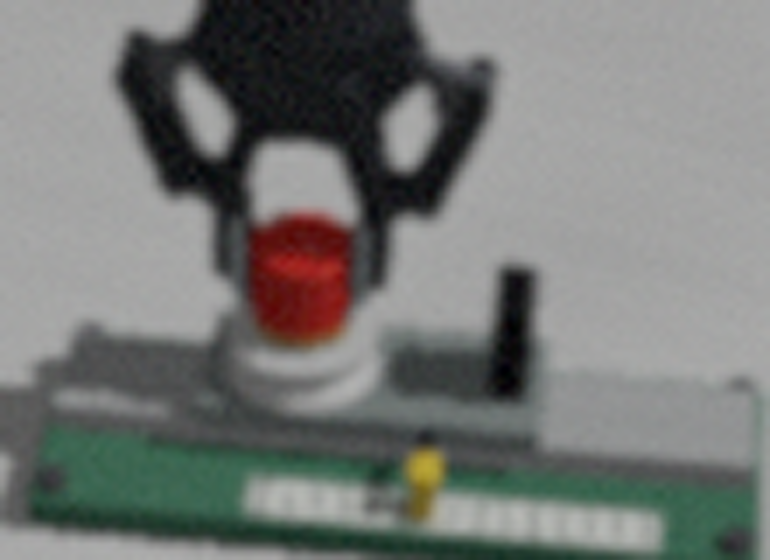

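View pics/w15c.png

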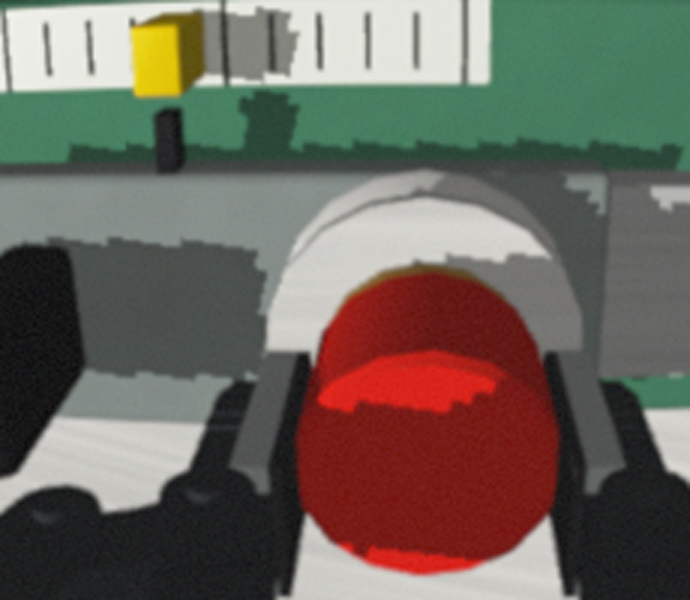

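```bash
python3 - <<'E'
from h import *
f=dict(np.load("w15.npz"));b=np.radians(104.45);e=np.array([np.cos(b),np.sin(b)])
D=[atz(f,*cp(140,140,3,*q),.041,True)[:2]*1000@e for q in [(169,110),(135,96),(181,96),(133,28),(176,28)]]
print([round(d-D[0],1) for d in D])
E
```

```text
[np.float64(0.0), np.float64(6.7), np.float64(-2.6), np.float64(6.2), np.float64(-2.3)]
```

```bash
python3 - <<'E'
from h import *
from bench import r
go(r,(.5241,.0521,.1),104.45);print(r.hand_in());print(r.get_obs()["contact_force"])
E
```

```text
tcp [0.524  0.052  0.0758] yang -75.55 tilt 0.03 F [-3.7 -0.8 10.9] w 0.0375 t 17.25 -> d [  0.1  -0.  -24.2] turn -0.0
the job is handed in; nothing more can be done
None
the job is handed in; nothing more can be done
```

I pulled the slide out about 45 mm until the pointer stood at the yellow marker and let go of the handle. I then took the leftmost red cap, snapped it over the stud and handed the job in while still pressing it down. No verdict was reported.

- **Pointer and marker:** right after release the pointer was about 0.5 mm from the marker's middle. In the last wrist picture it read about 2 mm short, which is inside the 7 mm limit but not the same reading as before. I did not check separately whether the slide had crept.
- **Click:** the vertical force on the tool rose to 18 N, above the roughly 12 N expected, then dropped to about −4 N.
- **Cap on the washer:** it met the washer at the expected height. I put its foot about 24 mm below the stud top, judging from the tool height.
- **Final hold:** pressing measured about 11 N at the wrist, with the tool tilted 0.03 degrees and no visible slip of the cap in the fingers. The washer force itself was not measured and may be a few newtons higher, because the stud's balls also pull the cap down.
- **Other things on the bench:** the marker and the other objects looked unmoved in the parts of the bench I pictured. I did not measure the marker's position again, and the last pictures were close crops. The job took 17.3 s of the 64 s allowed.

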